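# Put the finishing bench tools back in their holders

## Robot

A 6-joint arm with a two-finger parallel gripper is mounted at the origin on a cart in front of the work surface, level with it; the furniture and walls round the work are solid. World frame = base frame: x ahead of the robot, y to its left, z up, the work surface at z = 0. Lengths are in m, angles in rad, forces in N, time in s.
With the tool pointing down it reaches from about 0.375 to 0.75 m from the base axis. Payload 9 kg.
Tool frame: the origin (TCP) lies at the very end of the fingers, on their centre line; the grasp point (between the pads) lies grip_point_offset behind it (grip_point_offset is the distance from the TCP to the grasp point, in m); z points along the fingers, y is the line along which they close (so a half turn about z gives the same grasp; the last joint's range is limited). The gripper opens to 85 mm and grips with 20 to 120 N. Pads are 22 mm wide; open, the fingers measure 114 mm over their backs; the gripper's body (76 mm by 85 mm) begins 54 mm behind the grasp point. The pads swing forward as they close: fully open they stand 13 mm farther back than shut.
Start: joints at [-1.517, 0.104, 0.097, 1.564, 0, 1.353], TCP at [0.161, -0.578, 0.231] pointing down, gripper open.
Joint ranges: [-2.99, 2.99], [-0.84, 1.86], [-1.1, 1.16], [-1.84, 2.11], [-1.51, 1.56], [-3.14, 3.14]. Speed limits (rad/s): [2.22, 2.22, 2.57, 3.14, 3.14, 3.14].

## Interface

Orientations are given as a unit quaternion [x, y, z, w].
In Python, from plant import * gives the robot as it stands. The module is installed in compiled form; this text tells all that it offers.
- The arm moves only by the tool arm_command, never from a script. Its argument "rows" is a list of rows, each a list of 5 numbers: the closure, from -1 (fully open) to 1 (shut), then the shift along the tool's x, y, z each as a share of 0.5 m, from -1 to 1, then the turn about the tool's z as a share of 90 degrees, from -1 to 1. A call has exactly 10 rows; each row is the pose to reach, as a shift and turn from the pose commanded when the call began, along the tool's axes at that moment; what a row does not reach only later rows make up. A row lasts 1/12 s, in which the tool goes at most 41.7 mm and 7.16 degrees, less where a joint would pass 70% of its speed; a pose out of reach is approached as far as the arm can. A call with a number of a shift or a turn outside -1 to 1 is refused whole. A call with a gripper value outside its range is refused whole. The fingers move at their own pace and stop on an object; the grip force is fixed at half the most. Time passes only in rows, so rows that repeat a pose let the fingers close, or fill a call up. It gives the time, the measured TCP pose, the force, the opening and the grip force at its end, in the units of the state.
- observe(): the state, without advancing time (a new reading comes with each control period).
- get_image(name): name is "side" or "top" or "wrist"; returns a dict with "frame" (420x560x3 uint8, red, green, blue), "camera_matrix" (3x3 intrinsics, pixels), "extrinsics" (4x4, takes a point from world to camera coordinates); the wrist camera has in their place "tool_from_camera" (4x4, takes a point from camera to tool coordinates, whose origin is the TCP and whose axes are the flange's). Camera axes: x right, y down, z forward; pixel columns grow to the right and rows downward; lengths in m; the calibration is good to about 2 mm. A picture is of the moment at which its call begins: read the wrist's pose just before it. There is no depth.
- close_job(): hands the job in; it is judged then, once.
The state is a dict: "time_s": time; "q": joint angles; "joint_velocities": joint speeds; "joint_torque": joint torques, N m; "tool_pos": TCP position; "orientation": TCP orientation; "ft_force": force on the tool from outside, world axes, zero at the start; "moment": the same for the moment, N m; "width": finger opening in m; "finger_force": force on a finger pad.
Only numpy, scipy, OpenCV 4.12 (cv2) and the standard library are available. Lean on these libraries where they do the work, as an engineer would, in place of code of your own. Each camera call takes 0.05 s, during which the arm holds its last target. There are 200 camera calls.

## Task

Put the yellow coating gauge that lies by the holders, the torch, the wax tin and the oil bottle each into the grey holder whose pocket matches its shape and size, sitting fully down inside the rim: the gauge and the wax tin flat with their tops up, the bottle upright, the torch lying down. Leave the roll of masking tape and the orange foam pad where they lie.

Things in the scene. Friction and masses are not known exactly. Their poses are not given: they have to be found in the camera images.
- gauge_mid (a point): Loose yellow coating thickness gauge near the holders (not the like one standing fixed among the cartons at the far left), a flat handheld box 122 x 58 x 29 mm lying on its back, two buttons and display on top, short white probe at one end (the -x end). About 0.19 kg. Point: its centre, half-way up (14.5 mm above its underside); x axis along its 122 mm length, y across its 58 mm width (grasp across this), z up.
- torch_mid (a point): Loose black round inspection torch lying on its side, 122 mm long, 28 mm in diameter; it can roll. About 0.11 kg. Point: its centre, half-way up (14 mm above the table); y axis along its 122 mm length, x across (grasp across this).
- tin_mid (a point): Loose flat round tin of paste wax, 67 mm in diameter, 25 mm high, dark lid on top; grasp across its diameter. About 0.14 kg. Point: its centre, half-way up (12.5 mm above its underside); z up.
- bottle_mid (a point): Loose small oil bottle standing upright, body 36 mm in diameter and 88 mm high, slim red nozzle above to 112 mm. About 0.08 kg. Point: on its axis, half-way up the body (45 mm above its underside); z up.
- gauge_nest_floor (a point): Fixed shallow grey plastic holder, one of four, each shaped for one tool. Base plate with a dark pocket floor 3 mm above the table, raised rim 7 mm wide whose top is 8 mm above the table (so the pocket is 5 mm deep). Wide rectangular pocket 136 x 74 mm for the gauge; the rims of the two long sides are cut away over the middle 50 mm for fingers. This point is the centre of the pocket floor. x axis along the 136 mm length, z up. The gauge may go in either way round.
- torch_nest_floor (a point): Fixed shallow grey plastic holder, one of four, each shaped for one tool. Base plate with a dark pocket floor 3 mm above the table, raised rim 7 mm wide whose top is 8 mm above the table (so the pocket is 5 mm deep). Narrow rectangular pocket 136 x 36 mm for the torch; the rims of the two long sides are cut away over the middle 50 mm for fingers. This point is the centre of the pocket floor. x axis along the 136 mm length, z up. The torch may go in either way round.
- tin_nest_floor (a point): Fixed shallow grey plastic holder, one of four, each shaped for one tool. Base plate with a dark pocket floor 3 mm above the table, raised rim 7 mm wide whose top is 8 mm above the table (so the pocket is 5 mm deep). Large round pocket, 82 mm in diameter, closed rim, for the wax tin. This point is the centre of the pocket floor.
- bottle_nest_floor (a point): Fixed shallow grey plastic holder, one of four, each shaped for one tool. Base plate with a dark pocket floor 3 mm above the table, raised rim 7 mm wide whose top is 8 mm above the table (so the pocket is 5 mm deep). Small round pocket, 52 mm in diameter, closed rim, for the oil bottle. This point is the centre of the pocket floor.
- tape_mid (a point): Bystander: loose roll of blue masking tape lying flat, 104 mm across, 24 mm high. To be left alone. Point: its centre, half-way up.
- bonnet_pad_mid (a point): Bystander: loose orange foam pad with a white top, 82 mm across, 19 mm high. To be left alone. Point: its centre, half-way up.
Things that resemble listed ones, but are neither listed nor needed, are in the scene too. Leave any blue, purple or turquoise look-alike of the part that bears bottle_mid alone.

How it is judged:
By the outcome, as a careful person would: the job done as asked, in the order asked, and still so for the second after the job is handed in, with the robot touching nothing.
It also fails if it takes over 112 s, if anything falls off the work surface, if the arm or the gripper's body presses on something with over 40 N, if the wrist force passes 120 N, or if a joint passes its speed limit or range.

## Working session

There is one attempt and no reset: what is moved stays moved. The work goes in short steps, Python scripts to look and compute and a tool call to move; the robot and the scene stay as the last step left them, time stands still between calls to the robot, and variables do not carry over. Pictures are saved under pics/ and viewed, at most 16 in all, crops included, and the job is handed in when it is done.

Besides the shell and the picture viewer there is one more tool, called after "Request:" by a JSON object that holds its "api" and its "payload". arm_command: Moves the arm, as the interface text tells. Shift numbers are shares of 0.5 m and turn numbers shares of 90 degrees, none past 1 either way. Its arguments: {"type":"object","properties":{"rows":{"type":"array","items":{"type":"array","items":{"type":"number","minimum":-1,"maximum":1}}}},"required":["rows"]}

```bash
mkdir -p pics; python3 - <<'E'
from plant import *
import cv2,numpy as np,pickle
s=observe();print(s); 
try: print(grip_point_offset)
except Exception as e: print(e)
d={}
for n in("top","side","wrist"):
    i=get_image(n);d[n]=i;cv2.imwrite(f"pics/{n}0.png",i["frame"][:,:,::-1]);print({k:np.round(v,3).tolist() for k,v in i.items() if k!="frame"})
pickle.dump((s,d),open("d0.pkl","wb"))
E
```

```text
{'time_s': 0.0, 'q': array([-1.51667486e+00,  1.04689147e-01,  9.64465040e-02,  1.56389932e+00,
        7.00644587e-06,  1.35306974e+00]), 'joint_velocities': array([ 0.00032138,  0.00249324,  0.00178177, -0.00075073, -0.00102079,
       -0.00036462]), 'joint_torque': array([-1.00108649e-03, -5.56935239e+01,  5.03644109e+01,  1.71633193e-02,
       -4.50500747e-04,  5.86644440e-07]), 'tool_pos': array([ 0.16108432, -0.57761905,  0.23051574]), 'orientation': array([ 9.90776319e-01,  1.35505841e-01,  5.84681985e-05, -6.70279676e-04]), 'ft_force': array([ 0.83682314, -0.04397979, -0.04579384]), 'moment': array([-0.01561568,  0.01701517, -0.04175305]), 'finger_force': 0.0, 'width': 0.08520680587216357}
0.0187
{'camera_matrix': [[447.812, 0.0, 276.525], [0.0, 447.812, 209.996], [0.0, 0.0, 1.0]], 'extrinsics': [[-0.017, -1.0, 0.001, 0.128], [-0.993, 0.017, -0.121, 0.609], [0.121, -0.003, -0.993, 1.278], [0.0, 0.0, 0.0, 1.0]]}
{'camera_matrix': [[546.635, 0.0, 270.053], [0.0, 546.635, 210.621], [0.0, 0.0, 1.0]], 'extrinsics': [[-0.825, -0.565, -0.018, 0.569], [-0.351, 0.537, -0.767, 0.203], [0.443, -0.626, -0.642, 1.225], [0.0, 0.0, 0.0, 1.0]]}
{'camera_matrix': [[292.632, 0.0, 272.097], [0.0, 292.632, 207.201], [0.0, 0.0, 1.0]], 'tool_from_camera': [[0.0, -0.962, -0.274, 0.069], [1.0, -0.0, 0.001, 0.001], [-0.001, -0.274, 0.962, -0.142], [0.0, 0.0, 0.0, 1.0]]}
```

View pics/top0.png

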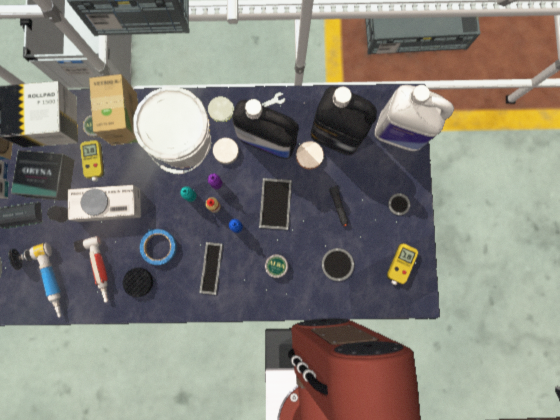

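View pics/side0.png

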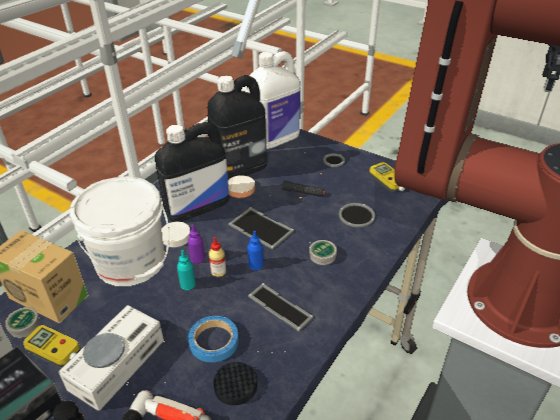

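The top view shows these candidates:
- **Gauge:** loose one at (403,264), and a fixed look-alike among the cartons at (91,158).
- **Torch:** (340,207).
- **Tin:** (276,265), with a look-alike at (88,124).
- **Bottle:** the yellowish one with a red nozzle at (212,205). The look-alikes are purple (214,180), turquoise (187,193) and blue (235,226).
- **Holders:** gauge (275,204), torch (210,268), tin (338,264), bottle (399,204).

I'll check the choice in one close crop.

```bash
python3 - <<'E'
import cv2
f=cv2.imread("pics/top0.png")[160:310,180:440]
cv2.imwrite("pics/crop.png",cv2.resize(f,None,fx=3,fy=3,interpolation=cv2.INTER_CUBIC))
E
```

```text
(no output)
```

View pics/crop.png

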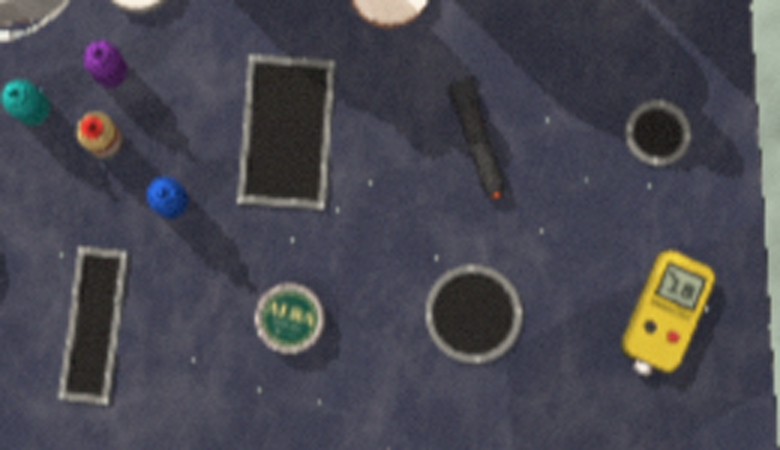

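```bash
cat > h.py <<'E'
import numpy as np,cv2,pickle
from scipy.spatial.transform import Rotation as R
def ray(K,E,uv,z):
    """pixel -> world point on height z; E world->camera"""
    d=E[:3,:3].T@np.linalg.inv(K)@[uv[0],uv[1],1]; c=-E[:3,:3].T@E[:3,3]
    return (c+d*(z-c[2])/d[2])[:2]
def wristE(s,im):
    T=np.eye(4);T[:3,:3]=R.from_quat(s["orientation"]).as_matrix();T[:3,3]=s["tool_pos"]
    return np.linalg.inv(T@im["tool_from_camera"])
def plan(s,xy,z,yaw=None):
    """shift shares & turn share to bring TCP to xy,z with closing (y) axis at world angle yaw"""
    M=R.from_quat(s["orientation"]).as_matrix()
    sh=M.T@(np.array([*xy,z])-s["tool_pos"])/0.5
    t=0
    if yaw is not None:
        a=np.arctan2(M[1,1],M[0,1]); t=-(yaw-a); t=(t+np.pi/2)%np.pi-np.pi/2
    return np.round(sh,3).tolist(),round(float(np.degrees(t)/90),3),"q6 deg %.0f"%np.degrees(s["q"][5])
E
python3 - <<'E'
from h import *
s,d=pickle.load(open("d0.pkl","rb"));im=d["top"];K,E=im["camera_matrix"],im["extrinsics"]
P=lambda u,v,z:ray(K,E,((u+.5)/3-.5+180,(v+.5)/3-.5+160),z)
ang=lambda v:np.degrees(np.arctan2(v[1],v[0]))
for n,c in dict(gn=[(249,56),(334,62),(324,208),(237,202)],tn=[(79,247),(127,253),(109,404),(60,398)]).items():
    p=np.array([P(*x,.008) for x in c]);print(n,p.mean(0),"long ang",ang(p[0]+p[1]-p[2]-p[3]),"len",np.linalg.norm(p[0]+p[1]-p[2]-p[3])/2,"w",np.linalg.norm(p[0]+p[3]-p[1]-p[2])/2)
print("tinnest",P(474,314,.008),"botnest",P(658,133,.008),"tin",P(290,318,.025),"botnozzle",P(93,127,.11))
a,b=P(463,82,.014),P(498,200,.014);print("torch",(a+b)/2,ang(a-b),np.linalg.norm(a-b))
hsv=cv2.cvtColor(im["frame"],cv2.COLOR_RGB2HSV);m=cv2.inRange(hsv,(20,120,120),(35,255,255));m[:,:380]=0;m[:235]=0;m[300:]=0
r=cv2.minAreaRect(cv2.findNonZero(m));q=np.array([ray(K,E,x,.025) for x in cv2.boxPoints(r)]);print("gauge",q.mean(0),[(ang(q[i+1]-q[i]),np.linalg.norm(q[i+1]-q[i])) for i in(0,1)])
E
```

```text
gn [0.63464224 0.12135739] long ang -5.236270823613213 len 0.14799151096141885 w 0.0863586804709193
tn [0.44572468 0.31378436] long ang -7.03270640917643 len 0.14822906748008197 w 0.04819211871720756
tinnest [ 0.44999576 -0.06082177] botnest [ 0.62675615 -0.25124124] tin [0.44926521 0.12057862] botnozzle [0.62802766 0.29987537]
torch [ 0.62128562 -0.0721711 ] 14.502964149152204 0.12303168236444857
gauge [ 0.45077794 -0.24780692] [(np.float64(-25.811911283113435), np.float64(0.11131544674572706)), (np.float64(-114.45445280056035), np.float64(0.06007880239690101))]
```

```bash
python3 - <<'E'
from h import *
s,d=pickle.load(open("d0.pkl","rb"))
print(plan(s,(.4505,-.248),.12,np.radians(64.2)));print(R.from_quat(s["orientation"]).as_matrix().round(2))
E
```

```text
([0.735, -0.479, 0.222], 0.46, 'q6 deg 78')
[[ 0.96  0.27 -0.  ]
 [ 0.27 -0.96  0.  ]
 [ 0.   -0.   -1.  ]]
```

```bash
cat >> h.py <<'E'
def plan(s,xy,z,yaw=None):
    """shift shares & turn share; of the two like grasps picks q6 nearest 0"""
    M=R.from_quat(s["orientation"]).as_matrix()
    sh=M.T@(np.array([*xy,z])-s["tool_pos"])/0.5
    w=lambda a:(a+np.pi)%(2*np.pi)-np.pi
    t=0;q6=None
    if yaw is not None:
        q1=np.arctan2(xy[1],xy[0])
        q6=min((w(q1-yaw-np.pi/2),w(q1-yaw+np.pi/2)),key=abs)  # tool-x yaw = q1-q6+pi, y = x-90deg
        t=(q6-s["q"][5])+(s["q"][0]-q1)
    return np.round(sh,3).tolist(),round(float(np.degrees(t)/90),3),"q6end",None if q6 is None else round(float(np.degrees(q6)))
E
python3 - <<'E'
from h import *
s,d=pickle.load(open("d0.pkl","rb"))
print(plan(s,(.4505,-.248),.12,np.radians(64.2)))
E
```

```text
([0.735, -0.479, 0.222], -1.54, 'q6end', -3)
```

Request:
{"api": "arm_command", "payload": {"rows": [[-1,0.735,-0.479,0.222,-0.8],[-1,0.735,-0.479,0.222,-0.8],[-1,0.735,-0.479,0.222,-0.8],[-1,0.735,-0.479,0.222,-0.8],[-1,0.735,-0.479,0.222,-0.8],[-1,0.735,-0.479,0.222,-0.8],[-1,0.735,-0.479,0.222,-0.8],[-1,0.735,-0.479,0.222,-0.8],[-1,0.735,-0.479,0.222,-0.8],[-1,0.735,-0.479,0.222,-0.8]]}}

```text
time_s: 0.98
tool_pos: [0.4288, -0.2729, 0.1286]
orientation: [0.722, 0.692, -0.0, 0.0]
ft_force: [0.9, -0.7, 0.3]
width: 0.0853
finger_force: 0.0
```

```bash
python3 - <<'E'
from h import *
from plant import *
s=observe()
print(s["tool_pos"],s["q"].round(2),plan(s,(.4505,-.248),.12,np.radians(64.2)))
E
```

```text
[ 0.42876113 -0.27290632  0.128588  ] [-0.82 -0.17 -0.36  1.38 -0.    0.79] ([0.052, 0.041, 0.017], -0.741, 'q6end', -3)
```

Request:
{"api": "arm_command", "payload": {"rows": [[-1,0.052,0.041,0.017,-0.74],[-1,0.052,0.041,0.017,-0.74],[-1,0.052,0.041,0.017,-0.74],[-1,0.052,0.041,0.017,-0.74],[-1,0.052,0.041,0.017,-0.74],[-1,0.052,0.041,0.017,-0.74],[-1,0.052,0.041,0.017,-0.74],[-1,0.052,0.041,0.017,-0.74],[-1,0.052,0.041,0.017,-0.74],[-1,0.052,0.041,0.017,-0.74]]}}

```text
time_s: 1.82
tool_pos: [0.4495, -0.2496, 0.1203]
orientation: [0.223, 0.975, 0.0, -0.0]
ft_force: [0.6, 0.2, 0.4]
width: 0.0855
finger_force: 0.0
```

```bash
cat >> h.py <<'E'
def shot(name):
    from plant import observe,get_image
    s=observe();im=get_image("wrist");cv2.imwrite(f"pics/{name}.png",im["frame"][:,:,::-1]);pickle.dump((s,im),open(f"{name}.pkl","wb"))
    return s,im,im["camera_matrix"],wristE(s,im)
E
python3 - <<'E'
from h import *
s,im,K,E=shot("w1");print(s["tool_pos"],s["q"].round(2))
hsv=cv2.cvtColor(im["frame"],cv2.COLOR_RGB2HSV);m=cv2.inRange(hsv,(20,120,100),(35,255,255))
n,l,st,c=cv2.connectedComponentsWithStats(m);k=1+st[1:,4].argmax();r=cv2.minAreaRect(cv2.findNonZero((l==k).astype('u1')));print(r)
for z in(.029,.015):
    q=np.array([ray(K,E,x,z) for x in cv2.boxPoints(r)]);print(q.mean(0),[(np.degrees(np.arctan2(*(q[i+1]-q[i])[::-1])),np.linalg.norm(q[i+1]-q[i])) for i in(0,1)])
E
```

```text
[ 0.44946871 -0.24960494  0.12031098] [-0.76 -0.15 -0.36  1.37 -0.   -0.31]
((274.5, 205.0), (126.0, 69.0), 90.0)
[ 0.44901782 -0.24788914] [(np.float64(64.23127630233589), np.float64(0.053690454531649896)), (np.float64(-23.81186833653959), np.float64(0.1082654296079925))]
[ 0.45269468 -0.24955674] [(np.float64(64.23127630233591), np.float64(0.05691748927768727)), (np.float64(-23.811868336539572), np.float64(0.11477266271278407))]
```

View pics/w1.png

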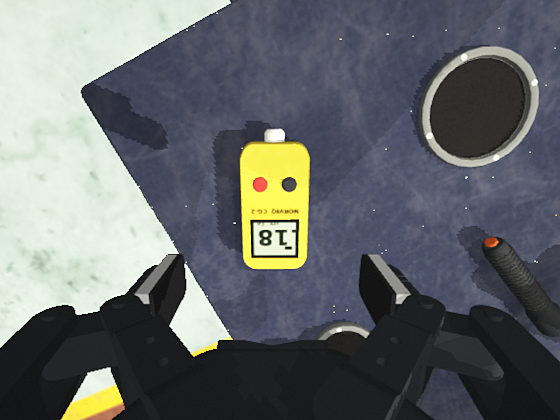

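The wrist view shows the gauge aligned between the fingers, with the body centred at (274,205) and the probe at (275,135). I'll grasp at the overall centre, which includes the probe.

```bash
python3 - <<'E'
from h import *
from plant import *
s=observe()
print(plan(s,(.444,-.2457),.006,np.radians(64.2)))
E
```

```text
([0.013, 0.002, 0.229], -0.001, 'q6end', -3)
```

Request:
{"api": "arm_command", "payload": {"rows": [[-1,0.013,0.002,0.07,0],[-1,0.013,0.002,0.14,0],[-1,0.013,0.002,0.2,0],[-1,0.013,0.002,0.229,0],[-1,0.013,0.002,0.229,0],[-1,0.013,0.002,0.229,0],[1,0.013,0.002,0.229,0],[1,0.013,0.002,0.229,0],[1,0.013,0.002,0.229,0],[1,0.013,0.002,0.229,0]]}}

```text
time_s: 2.7
tool_pos: [0.4454, -0.247, 0.0082]
orientation: [0.227, 0.974, -0.001, 0.001]
ft_force: [-1.1, 1.8, 6.6]
width: 0.0561
finger_force: 65.1
```

```bash
python3 - <<'E'
from h import *
from plant import *
s=observe()
print(s["tool_pos"],s["width"],s["finger_force"])
print(plan(s,(.635,.1215),.10,np.radians(84.8)))
E
```

```text
[ 0.44540212 -0.24703541  0.00822313] 0.05611479635336351 65.08667281063026
([-0.015, 0.829, -0.184], -0.233, 'q6end', 16)
```

Request:
{"api": "arm_command", "payload": {"rows": [[1,0,0,-0.08,0],[1,0,0.02,-0.15,0],[1,-0.015,0.829,-0.184,-0.233],[1,-0.015,0.829,-0.184,-0.233],[1,-0.015,0.829,-0.184,-0.233],[1,-0.015,0.829,-0.184,-0.233],[1,-0.015,0.829,-0.184,-0.233],[1,-0.015,0.829,-0.184,-0.233],[1,-0.015,0.829,-0.184,-0.233],[1,-0.015,0.829,-0.184,-0.233]]}}

```text
time_s: 3.53
tool_pos: [0.6023, 0.0611, 0.0962]
orientation: [0.046, 0.999, -0.0, 0.001]
ft_force: [0.8, -1.7, -0.6]
width: 0.0563
finger_force: 66.2
```

```bash
python3 - <<'E'
from h import *
from plant import *
s=observe()
print(s["tool_pos"],s["width"],s["finger_force"])
print(plan(s,(.635,.1215),.10,np.radians(84.8)))
E
```

```text
[0.60230095 0.06113305 0.09619765] 0.056345599413199346 66.22986947814752
([-0.054, 0.126, -0.008], -0.0, 'q6end', 16)
```

Request:
{"api": "arm_command", "payload": {"rows": [[1,-0.054,0.126,-0.008,0],[1,-0.054,0.126,-0.008,0],[1,-0.054,0.126,-0.008,0],[1,-0.054,0.126,-0.008,0],[1,-0.054,0.126,-0.008,0],[1,-0.054,0.126,-0.008,0],[1,-0.054,0.126,-0.008,0],[1,-0.054,0.126,-0.008,0],[1,-0.054,0.126,-0.008,0],[1,-0.054,0.126,-0.008,0]]}}

```text
time_s: 4.37
tool_pos: [0.6338, 0.1188, 0.0992]
orientation: [0.046, 0.999, -0.0, 0.0]
ft_force: [-0.7, -0.1, -2.2]
width: 0.0566
finger_force: 66.2
```

```bash
python3 - <<'E'
from h import *
s,im,K,E=shot("w2");print(s["tool_pos"],s["q"].round(2));print(plan(s,(.635,.1215),.012,np.radians(84.8)))
E
```

```text
[0.63382197 0.11883533 0.09915968] [-0.02  0.26  0.03  1.34 -0.    0.08]
([-0.002, 0.006, 0.174], -0.001, 'q6end', 16)
```

View pics/w2.png

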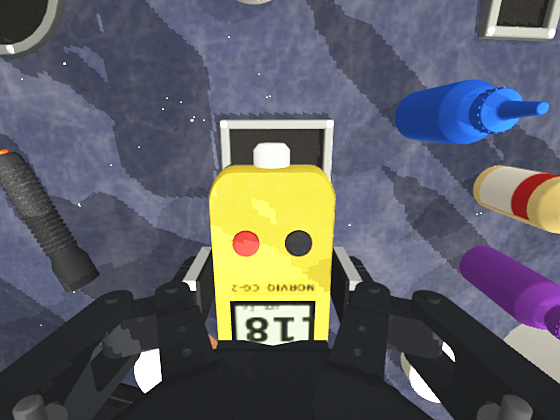

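```bash
python3 - <<'E'
from h import *
s,im=pickle.load(open("w2.pkl","rb"));K,E=im["camera_matrix"],wristE(s,im)
a,b=ray(K,E,(221,121),.008),ray(K,E,(334,121),.008);u=(b-a)/np.linalg.norm(b-a);print(np.degrees(np.arctan2(u[1],u[0])),np.linalg.norm(b-a))
M=R.from_quat(s["orientation"]).as_matrix();print("nest c",(a+b)/2-M[:2,0]*.075,"tool x",M[:2,0])
p=ray(K,E,(272,144),.1055);print("probe tip rel tool",M[:2,:2].T@(p-s["tool_pos"][:2]))
e=[ray(K,E,x,.12) for x in((210,205),(335,205))];print([M[:2,:2].T@(x-s["tool_pos"][:2]) for x in e])
E
```

```text
84.7345733757018 0.08621092162326364
nest c [0.63794816 0.12174282] tool x [-0.99576179  0.09196979]
probe tip rel tool [ 0.06006566 -0.00072589]
[array([ 0.0353966 , -0.02722922]), array([0.03543095, 0.02624738])]
```

Request:
{"api": "arm_command", "payload": {"rows": [[1,-0.004,0.002,0.06,0],[1,-0.004,0.002,0.12,0],[1,-0.004,0.002,0.15,0],[1,-0.004,0.002,0.165,0],[1,-0.004,0.002,0.176,0],[1,-0.004,0.002,0.176,0],[1,-0.004,0.002,0.176,0],[1,-0.004,0.002,0.176,0],[1,-0.004,0.002,0.176,0],[1,-0.004,0.002,0.176,0]]}}

```text
time_s: 5.25
tool_pos: [0.6364, 0.1201, 0.0116]
orientation: [0.046, 0.999, -0.0, 0.0]
ft_force: [-0.2, -0.2, -1.9]
width: 0.0566
finger_force: 66.3
```

Request:
{"api": "arm_command", "payload": {"rows": [[-1,-0.0,0,0.0,0],[-1,0,0,0,0],[-1,0,0,0,0],[-1,0,0,0,0],[-1,0,0,-0.06,0],[-1,0,0,-0.12,0],[-1,0,0,-0.2,0],[-1,0,0,-0.25,0],[-1,0,0,-0.25,0],[-1,0,0,-0.25,0]]}}

```text
time_s: 6.08
tool_pos: [0.6374, 0.1201, 0.1383]
orientation: [0.046, 0.999, 0.0, 0.002]
ft_force: [-0.0, -0.3, -1.7]
width: 0.0851
finger_force: 0.0
```

```bash
python3 - <<'E'
from h import *
s,im,K,E=shot("w3");print(s["tool_pos"],s["q"].round(2));print(plan(s,(.621,-.072),.12,np.radians(104.5)))
E
```

```text
[0.63735456 0.12008511 0.13827197] [-0.01  0.25  0.09  1.41 -0.    0.08]
([-0.002, -0.386, 0.036], -0.219, 'q6end', -21)
```

View pics/w3.png

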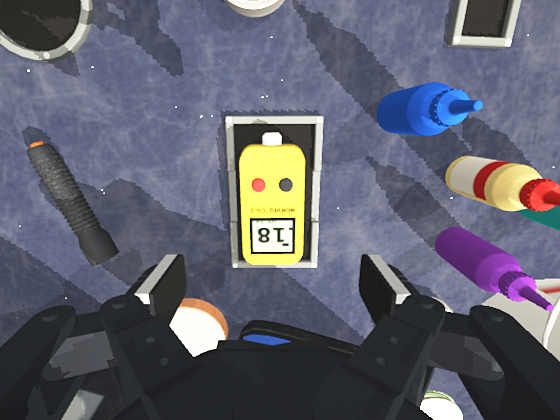

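```bash
python3 - <<'E'
from h import *
s,im=pickle.load(open("w3.pkl","rb"));K,E=im["camera_matrix"],wristE(s,im)
M=R.from_quat(s["orientation"]).as_matrix()
L=lambda uv,z:(M[:2,:2].T@(ray(K,E,uv,z)-s["tool_pos"][:2])).round(4)
print("nest",L((227,117),.008),L((323,117),.008),L((233,268),.008),L((317,267),.008))
for z in (.032,.02):print("gauge",L((272,133),.018),L((271,265),z),L((239,200),z),L((305,200),z))
print("torch ends",ray(K,E,(38,141),.014),ray(K,E,(100,262),.014))
E
python3 - <<'E'
import cv2
f=cv2.imread("pics/w3.png")[100:285,210:345];cv2.imwrite("pics/c3.png",cv2.resize(f,None,fx=3.2,fy=3.2,interpolation=cv2.INTER_CUBIC))
E
```

```text
nest [ 0.0745 -0.0409] [0.0745 0.0443] [-0.0737 -0.041 ] [-0.0725  0.0452]
gauge [ 0.061  -0.0009] [-0.0579 -0.0018] [ 0.0047 -0.0297] [0.0047 0.0279]
gauge [ 0.061  -0.0009] [-0.0641 -0.0019] [ 0.0016 -0.0312] [0.0016 0.0293]
torch ends [ 0.56455598 -0.08272505] [ 0.68535355 -0.05768329]
```

View pics/c3.png

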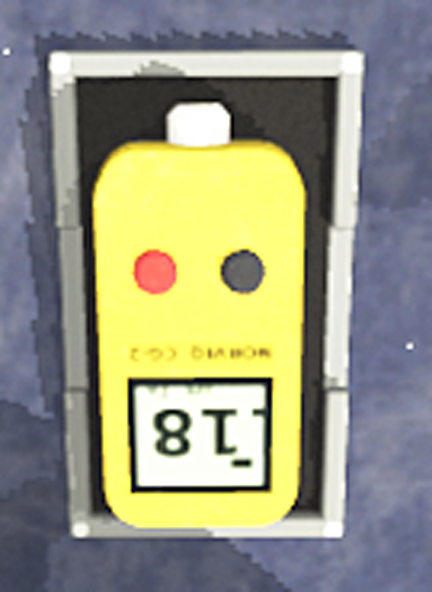

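The gauge lies fully within the pocket. Next is the torch.

Request:
{"api": "arm_command", "payload": {"rows": [[-1,-0.005,-0.386,0.036,-0.2],[-1,-0.005,-0.386,0.036,-0.2],[-1,-0.005,-0.386,0.036,-0.2],[-1,-0.005,-0.386,0.036,-0.2],[-1,-0.005,-0.386,0.036,-0.2],[-1,-0.005,-0.386,0.036,-0.2],[-1,-0.005,-0.386,0.036,-0.2],[-1,-0.005,-0.386,0.036,-0.2],[-1,-0.005,-0.386,0.036,-0.2],[-1,-0.005,-0.386,0.036,-0.2]]}}

```text
time_s: 6.97
tool_pos: [0.6208, -0.071, 0.1177]
orientation: [-0.112, 0.994, 0.0, -0.0]
ft_force: [0.6, 0.4, 0.1]
width: 0.0851
finger_force: 0.0
```

```bash
python3 - <<'E'
from h import *
s,im,K,E=shot("w4");print(s["tool_pos"],s["q"].round(2));print(plan(s,(.624,-.071),.006,np.radians(102.5)))
E
```

```text
[ 0.62077121 -0.07100069  0.11766367] [-0.32  0.19 -0.02  1.37  0.   -0.55]
([-0.006, -0.002, 0.223], 0.004, 'q6end', -19)
```

View pics/w4.png

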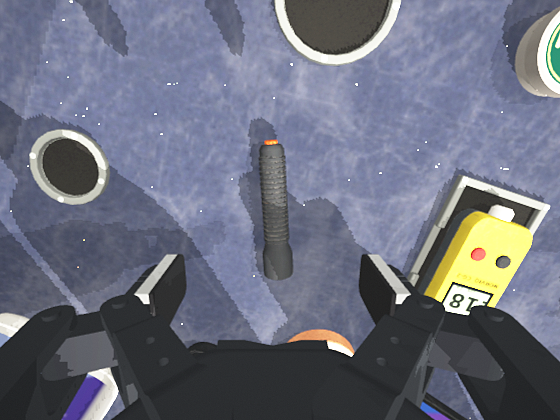

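```bash
python3 - <<'E'
from h import *
s,im=pickle.load(open("w4.pkl","rb"));K,E=im["camera_matrix"],wristE(s,im)
a,b=ray(K,E,(270,141),.014),ray(K,E,(278.5,279),.014);d=b-a;an=np.arctan2(d[1],d[0]);print(a,b,(a+b)/2,np.degrees(an),np.linalg.norm(d));print(plan(s,(a+b)/2,.005,an+np.pi/2))
E
```

```text
[ 0.56681569 -0.08596765] [ 0.68797974 -0.05038156] [ 0.62739772 -0.0681746 ] 16.36760297346663 0.12628182226006768
([-0.014, 0.002, 0.225], -0.039, 'q6end', -23)
```

Request:
{"api": "arm_command", "payload": {"rows": [[-1,-0.01,0.002,0.07,-0.036],[-1,-0.01,0.002,0.14,-0.036],[-1,-0.01,0.002,0.2,-0.036],[-1,-0.01,0.002,0.224,-0.036],[-1,-0.01,0.002,0.224,-0.036],[1,-0.01,0.002,0.224,-0.036],[1,-0.01,0.002,0.224,-0.036],[1,-0.01,0.002,0.224,-0.036],[1,-0.01,0.002,0.224,-0.036],[1,-0.01,0.002,0.224,-0.036]]}}

```text
time_s: 7.85
tool_pos: [0.6265, -0.0705, 0.0077]
orientation: [-0.139, 0.99, -0.0, 0.001]
ft_force: [-2.4, 0.6, 33.5]
width: 0.0257
finger_force: 51.1
```

```bash
python3 - <<'E'
from h import *
from plant import *
s=observe()
print(s["tool_pos"],s["width"],s["finger_force"],s["ft_force"])
print(plan(s,(.446,.3138),.10,np.radians(83)))
E
```

```text
[ 0.62648727 -0.07053521  0.00767216] 0.02570907133913193 51.11543297767639 [-2.37808046  0.58588822 33.51148834]
([0.135, 0.838, -0.186], 0.256, 'q6end', 42)
```

Request:
{"api": "arm_command", "payload": {"rows": [[1,0,0,-0.05,0],[1,0,0,-0.13,0],[1,0.02,0.05,-0.21,0],[1,0.06,0.1,-0.29,0.05],[1,0.135,0.838,-0.3,0.256],[1,0.135,0.838,-0.3,0.256],[1,0.135,0.838,-0.3,0.256],[1,0.135,0.838,-0.3,0.256],[1,0.135,0.838,-0.3,0.256],[1,0.135,0.838,-0.3,0.256]]}}

```text
time_s: 8.68
tool_pos: [0.4943, 0.1948, 0.1506]
orientation: [0.062, 0.998, 0.0, 0.0]
ft_force: [1.3, 0.8, -1.4]
width: 0.0251
finger_force: 59.4
```

```bash
python3 - <<'E'
from h import *
from plant import *
s=observe()
print(s["tool_pos"],s["width"],s["finger_force"],s["ft_force"])
print(plan(s,(.446,.3138),.14,np.radians(83)))
E
```

```text
[0.49427622 0.19482653 0.15062837] 0.025089140788452872 59.409388303756714 [ 1.34422687  0.79360999 -1.39839794]
([0.125, 0.224, 0.021], -0.001, 'q6end', 42)
```

Request:
{"api": "arm_command", "payload": {"rows": [[1,0.125,0.224,0.0,0],[1,0.125,0.224,0.0,0],[1,0.125,0.224,0.0,0],[1,0.125,0.224,0.0,0],[1,0.125,0.224,0.04,0],[1,0.125,0.224,0.08,0],[1,0.125,0.224,0.08,0],[1,0.125,0.224,0.08,0],[1,0.125,0.224,0.08,0],[1,0.125,0.224,0.08,0]]}}

```text
time_s: 9.52
tool_pos: [0.4479, 0.3121, 0.1116]
orientation: [0.062, 0.998, 0.0, 0.001]
ft_force: [-0.5, 0.0, -1.2]
width: 0.0257
finger_force: 59.5
```

```bash
python3 - <<'E'
from h import *
s,im,K,E=shot("w5");print(s["tool_pos"],s["q"].round(2));print(plan(s,(.446,.3138),.012,np.radians(83)))
E
```

```text
[0.44788276 0.31213247 0.11156121] [ 0.37 -0.05 -0.28  1.34 -0.    0.49]
([0.005, 0.003, 0.199], -0.001, 'q6end', 42)
```

View pics/w5.png

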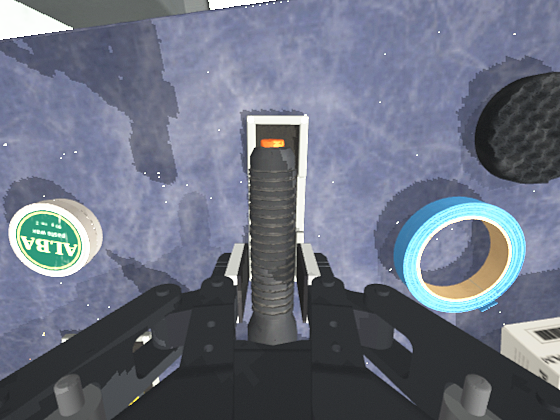

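```bash
python3 - <<'E'
from h import *
s,im=pickle.load(open("w5.pkl","rb"));K,E=im["camera_matrix"],wristE(s,im)
M=R.from_quat(s["orientation"]).as_matrix()
L=lambda uv,z:(M[:2,:2].T@(ray(K,E,uv,z)-s["tool_pos"][:2])).round(4)
print("nest corners",L((247.5,116),.008),L((308,116),.008),"rim lower",L((305,232),.008))
print("torch end",L((271,139),.117),L((250,240),.118),L((297,240),.118),L((274,345),.118))
E
```

```text
nest corners [ 0.0749 -0.0204] [0.0749 0.028 ] rim lower [-0.0239  0.0286]
torch end [ 0.0622 -0.0012] [ 0.0135 -0.0116] [0.0135 0.0117] [-0.049   0.0004]
```

Request:
{"api": "arm_command", "payload": {"rows": [[1,0.001,0.005,0.06,0],[1,0.001,0.005,0.12,0],[1,0.001,0.005,0.16,0],[1,0.001,0.005,0.18,0],[1,0.001,0.005,0.19,0],[1,0.001,0.005,0.197,0],[1,0.001,0.005,0.197,0],[1,0.001,0.005,0.197,0],[1,0.001,0.005,0.197,0],[1,0.001,0.005,0.197,0]]}}

```text
time_s: 10.4
tool_pos: [0.4475, 0.3149, 0.0126]
orientation: [0.061, 0.998, 0.0, 0.001]
ft_force: [-0.2, -0.5, -1.2]
width: 0.0254
finger_force: 59.5
```

Request:
{"api": "arm_command", "payload": {"rows": [[1,0,0,0.002,0],[1,0,0,0.003,0],[-1,0,0,0.003,0],[-1,0,0,0.003,0],[-1,0,0,0.003,0],[-1,0,0,-0.0,0],[-1,0,0,-0.06,0],[-1,0,0,-0.14,0],[-1,0,0,-0.22,0],[-1,0,0,-0.22,0]]}}

```text
time_s: 11.23
tool_pos: [0.4504, 0.3161, 0.1301]
orientation: [0.061, 0.998, 0.002, 0.005]
ft_force: [1.2, 0.4, 0.8]
width: 0.0856
finger_force: 0.0
```

```bash
python3 - <<'E'
from h import *
s,im,K,E=shot("w6");print(s["tool_pos"],s["q"].round(2),s["width"])
# tin: pixel centre from green label
hsv=cv2.cvtColor(im["frame"],cv2.COLOR_RGB2HSV);m=cv2.inRange(hsv,(65,100,40),(95,255,255))
n,l,st,c=cv2.connectedComponentsWithStats(cv2.morphologyEx(m,cv2.MORPH_CLOSE,np.ones((9,9))));k=1+st[1:,4].argmax();print(st[k],c[k]);xy=ray(K,E,c[k],.025);print(xy)
print(plan(s,xy,.13,np.radians(95)))
E
```

```text
[0.45041093 0.3161398  0.1300879 ] [ 0.37 -0.06 -0.25  1.37 -0.    0.5 ] 0.0856137562450558
[ 390  194  113  103 2828] [449.28783593 239.40028289]
[0.50249812 0.47140068]
([-0.065, 0.321, 0.002], -0.134, 'q6end', 38)
```

View pics/w6.png

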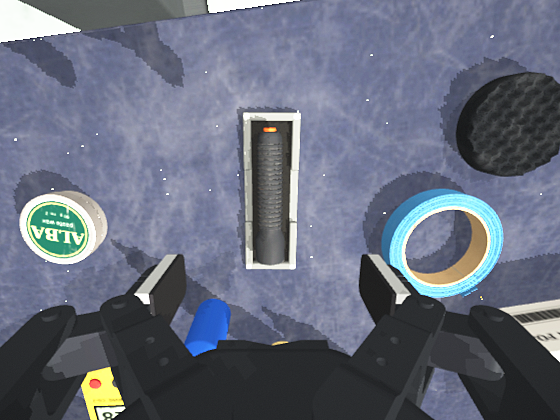

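```bash
python3 - <<'E'
from h import *
s,im=pickle.load(open("w6.pkl","rb"));K,E=im["camera_matrix"],wristE(s,im)
xy=ray(K,E,(57,228),.025);print(xy,ray(K,E,(205,345),.0))
for y in(85,95): print(plan(s,(.450,.1205),.12,np.radians(y)))
E
```

```text
[0.44804076 0.12282823] [0.60983861 0.22074184]
([-0.047, -0.389, 0.019], -0.023, 'q6end', 20)
([-0.047, -0.389, 0.019], -0.134, 'q6end', 10)
```

Request:
{"api": "arm_command", "payload": {"rows": [[-1,-0.047,-0.389,0.019,-0.02],[-1,-0.047,-0.389,0.019,-0.02],[-1,-0.047,-0.389,0.019,-0.02],[-1,-0.047,-0.389,0.019,-0.02],[-1,-0.047,-0.389,0.019,-0.02],[-1,-0.047,-0.389,0.019,-0.02],[-1,-0.047,-0.389,0.019,-0.02],[-1,-0.047,-0.389,0.019,-0.02],[-1,-0.047,-0.389,0.019,-0.02],[-1,-0.047,-0.389,0.019,-0.02]]}}

```text
time_s: 12.12
tool_pos: [0.4461, 0.1197, 0.1118]
orientation: [0.045, 0.999, 0.0, -0.0]
ft_force: [0.3, 1.0, -0.8]
width: 0.0853
finger_force: 0.0
```

```bash
python3 - <<'E'
from h import *
s,im,K,E=shot("w7");print(s["tool_pos"],s["q"].round(2),s["width"])
hsv=cv2.cvtColor(im["frame"],cv2.COLOR_RGB2HSV);m=cv2.inRange(hsv,(65,100,40),(90,255,255))
m=cv2.morphologyEx(m,cv2.MORPH_CLOSE,np.ones((9,9)))
n,l,st,c=cv2.connectedComponentsWithStats(m)
for k in range(1,n):
    if st[k,4]>800:
        p=cv2.convexHull(cv2.findNonZero((l==k).astype('u1')));(x,y),_,_=cv2.fitEllipse(p);print(st[k],x,y,ray(K,E,(x,y),.025))
        print(plan(s,ray(K,E,(x,y),.025),.009,np.radians(85)))
E
```

```text
[0.44610159 0.11974717 0.11183946] [-0.02 -0.32 -0.51  1.37  0.    0.07] 0.08533088031065106
[ 243  184   66   63 3254] 275.547607421875 215.1247100830078 [0.44891743 0.12152034]
([-0.005, 0.004, 0.206], -0.002, 'q6end', 20)
```

Request:
{"api": "arm_command", "payload": {"rows": [[-1,-0.005,0.004,0.06,0],[-1,-0.005,0.004,0.12,0],[-1,-0.005,0.004,0.17,0],[-1,-0.005,0.004,0.204,0],[-1,-0.005,0.004,0.204,0],[-1,-0.005,0.004,0.204,0],[1,-0.005,0.004,0.204,0],[1,-0.005,0.004,0.204,0],[1,-0.005,0.004,0.204,0],[1,-0.005,0.004,0.204,0]]}}

```text
time_s: 13.0
tool_pos: [0.4503, 0.1208, 0.0126]
orientation: [0.045, 0.999, 0.0, 0.001]
ft_force: [-4.1, 2.0, 9.7]
width: 0.0628
finger_force: 63.4
```

```bash
python3 - <<'E'
from h import *
from plant import *
s=observe()
print(s["tool_pos"],s["width"],s["finger_force"],s["ft_force"])
print(plan(s,(.450,-.061),.08,np.radians(85)))
E
```

```text
[0.45033741 0.12082845 0.01255148] 0.06278924294428721 63.43427689746022 [-4.12031916  1.96026844  9.72643737]
([-0.033, -0.362, -0.135], -0.002, 'q6end', -3)
```

Request:
{"api": "arm_command", "payload": {"rows": [[1,0,0,-0.05,0],[1,0,0,-0.11,0],[1,-0.01,-0.06,-0.135,0],[1,-0.033,-0.14,-0.135,0],[1,-0.033,-0.22,-0.135,0],[1,-0.033,-0.29,-0.135,0],[1,-0.033,-0.362,-0.135,0],[1,-0.033,-0.362,-0.135,0],[1,-0.033,-0.362,-0.135,0],[1,-0.033,-0.362,-0.135,0]]}}

```text
time_s: 13.83
tool_pos: [0.4492, -0.0614, 0.0784]
orientation: [0.046, 0.999, -0.0, 0.001]
ft_force: [0.9, 0.4, -1.5]
width: 0.0627
finger_force: 66.9
```

```bash
python3 - <<'E'
from h import *
s,im,K,E=shot("w8");print(s["tool_pos"],s["q"].round(2),s["width"]);print(plan(s,(.450,-.061),.017,np.radians(85)))
E
```

```text
[ 0.44923501 -0.06141406  0.07836035] [-0.43 -0.33 -0.59  1.32  0.   -0.33] 0.06266802009796915
([-0.001, 0.001, 0.123], -0.003, 'q6end', -3)
```

View pics/w8.png

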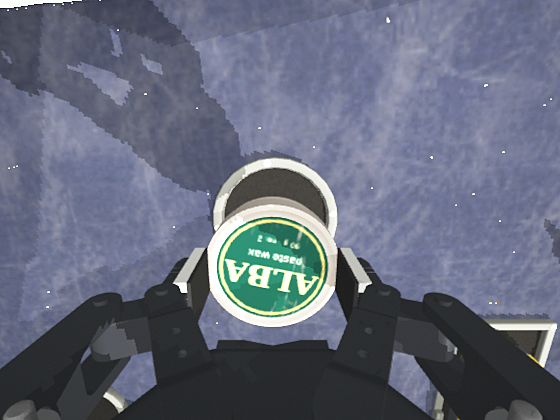

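```bash
python3 - <<'E'
from h import *
s,im=pickle.load(open("w8.pkl","rb"));K,E=im["camera_matrix"],wristE(s,im)
M=R.from_quat(s["orientation"]).as_matrix()
L=lambda uv,z:(M[:2,:2].T@(ray(K,E,uv,z)-s["tool_pos"][:2])).round(4)
print("nest near",L((275.5,157),.008),"l/r",L((214,218),.008),L((337,218),.008))
print("tin",L((273,205),.0908),L((273,325),.0908),L((208,265),.0908),L((340,265),.0908))
E
```

```text
nest near [0.0461 0.0016] l/r [ 0.0001 -0.045 ] [0.0001 0.0485]
tin [ 0.0331 -0.0003] [-0.0313 -0.0002] [ 0.0029 -0.0318] [0.0029 0.0323]
```

Request:
{"api": "arm_command", "payload": {"rows": [[1,-0.005,0.003,0.04,0],[1,-0.005,0.003,0.08,0],[1,-0.005,0.003,0.1,0],[1,-0.005,0.003,0.115,0],[1,-0.005,0.003,0.124,0],[1,-0.005,0.003,0.124,0],[1,-0.005,0.003,0.124,0],[1,-0.005,0.003,0.124,0],[1,-0.005,0.003,0.124,0],[1,-0.005,0.003,0.124,0]]}}

```text
time_s: 14.72
tool_pos: [0.4517, -0.0601, 0.0158]
orientation: [0.046, 0.999, -0.0, 0.0]
ft_force: [-0.4, -0.0, -1.6]
width: 0.0633
finger_force: 66.9
```

Request:
{"api": "arm_command", "payload": {"rows": [[-1,0,0,0,0],[-1,0,0,0,0],[-1,0,0,0,0],[-1,0,0,0,0],[-1,0,0,-0.05,0],[-1,0,0,-0.12,0],[-1,0,0,-0.2,0],[-1,0,0,-0.24,0],[-1,0,0,-0.24,0],[-1,0,0,-0.24,0]]}}

```text
time_s: 15.55
tool_pos: [0.4524, -0.0604, 0.1369]
orientation: [0.046, 0.999, -0.001, 0.001]
ft_force: [-0.2, 0.7, -0.5]
width: 0.0852
finger_force: 0.0
```

```bash
python3 - <<'E'
from h import *
from plant import get_image
s,im,K,E=shot("w9");print(s["tool_pos"],s["q"].round(2),s["width"],s["ft_force"])
sd=get_image("side");cv2.imwrite("pics/side9.png",sd["frame"][:,:,::-1])
a=cv2.resize(sd["frame"][140:300,160:430],None,fx=2,fy=2,interpolation=cv2.INTER_CUBIC)[:,:,::-1]
b=im["frame"][100:330,150:400,::-1]
o=np.zeros((330,800,3),np.uint8);o[:320,:540]=a;o[:230,545:795]=b;cv2.imwrite("pics/m9.png",o)
E
```

```text
[ 0.45242249 -0.06044088  0.13690965] [-0.42 -0.35 -0.49  1.42 -0.   -0.33] 0.08519010342221846 [-0.24238053  0.73656119 -0.50361395]
```

View pics/m9.png

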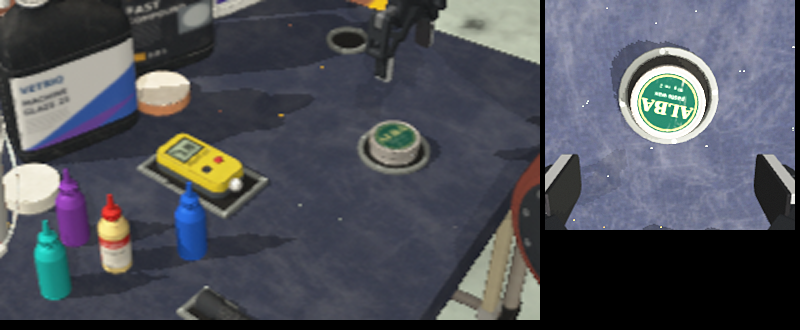

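The gauge, torch and tin are all seated. Now I'll locate the bottle.

```bash
python3 - <<'E'
from h import *
s0,d=pickle.load(open("d0.pkl","rb"))
P=[d[n]["camera_matrix"]@d[n]["extrinsics"][:3] for n in("top","side")]
c=lambda u,v:((u+.5)/3-.5+180,(v+.5)/3-.5+160)
for n,t,q in(("red",c(92,125),(214.5,238.5)),("purple",c(100,52),(193.5,226)),("turq",c(14,88),(182.5,251)),("blue",c(164,193),(254.5,232.5))):
    X=cv2.triangulatePoints(*P,np.float64(t)[:,None],np.float64(q)[:,None])[:,0];print(n,(X[:3]/X[3]).round(3))
s,_=pickle.load(open("w9.pkl","rb"))
for a in(115,120):print(plan(s,(.627,.300),.17,np.radians(a)))
E
```

```text
red [0.632 0.303 0.104]
purple [0.702 0.295 0.103]
turq [0.667 0.375 0.104]
blue [0.568 0.236 0.104]
([-0.282, 0.75, -0.066], -0.336, 'q6end', 1)
([-0.282, 0.75, -0.066], -0.392, 'q6end', -4)
```

Request:
{"api": "arm_command", "payload": {"rows": [[-0.3,-0.02,0.06,-0.1,-0.05],[-0.3,-0.282,0.75,-0.12,-0.39],[-0.3,-0.282,0.75,-0.12,-0.39],[-0.3,-0.282,0.75,-0.12,-0.39],[-0.3,-0.282,0.75,-0.12,-0.39],[-0.3,-0.282,0.75,-0.12,-0.39],[-0.3,-0.282,0.75,-0.12,-0.39],[-0.3,-0.282,0.75,-0.12,-0.39],[-0.3,-0.282,0.75,-0.12,-0.39],[-0.3,-0.282,0.75,-0.12,-0.39]]}}

```text
time_s: 16.48
tool_pos: [0.624, 0.2988, 0.193]
orientation: [-0.258, 0.966, -0.0, -0.001]
ft_force: [1.4, 0.0, 0.9]
width: 0.0552
finger_force: 0.0
```

```bash
python3 - <<'E'
from h import *
from plant import *
s=observe()
print(s["tool_pos"],s["width"],s["q"].round(2));print(plan(s,(.63,.301),.19,np.radians(120)))
E
```

```text
[0.62397934 0.29877502 0.19300631] 0.055230657804526274 [ 0.26  0.39  0.36  1.54 -0.   -0.26]
([-0.013, -0.002, 0.006], -0.001, 'q6end', -4)
```

```bash
python3 - <<'E'
from h import *
s,im,K,E=shot("w10")
E
```

View pics/w10.png

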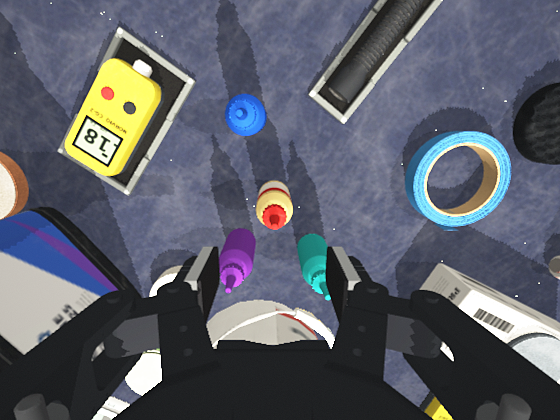

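```bash
python3 - <<'E'
from h import *
s,im=pickle.load(open("w10.pkl","rb"));K,E=im["camera_matrix"],wristE(s,im)
M=R.from_quat(s["orientation"]).as_matrix()
L=lambda uv,z:(M[:2,:2].T@(ray(K,E,uv,z)-s["tool_pos"][:2])).round(4)
print("tip",L((275,224),.112),"body sides",L((256,200),.08),L((293,200),.08),"base edge",L((274,181),0),"shoulder",L((274,210),.088), s["tool_pos"])
E
```

```text
tip [-0.0076  0.0015] body sides [ 0.0042 -0.0153] [0.0042 0.018 ] base edge [0.0068 0.0014] shoulder [-0.0028  0.0009] [0.62397934 0.29877502 0.19300631]
```

Request:
{"api": "arm_command", "payload": {"rows": [[-0.3,-0.014,0.003,0.05,0],[-0.3,-0.014,0.003,0.1,0],[-0.3,-0.014,0.003,0.15,0],[-0.3,-0.014,0.003,0.2,0],[-0.3,-0.014,0.003,0.24,0],[-0.3,-0.014,0.003,0.27,0],[-0.3,-0.014,0.003,0.286,0],[-0.3,-0.014,0.003,0.286,0],[-0.3,-0.014,0.003,0.286,0],[-0.3,-0.014,0.003,0.286,0]]}}

```text
time_s: 17.37
tool_pos: [0.6302, 0.3017, 0.0533]
orientation: [-0.258, 0.966, -0.0, 0.001]
ft_force: [0.4, -0.0, 1.1]
width: 0.0557
finger_force: 0.0
```

```bash
python3 - <<'E'
from h import *
from plant import *
s=observe();print(s["tool_pos"],s["ft_force"],s["width"])
E
```

```text
[0.63017823 0.30167983 0.05329122] [ 0.37296372 -0.00316392  1.05048316] 0.055730907160225045
```

Request:
{"api": "arm_command", "payload": {"rows": [[1,0,0,0,0],[1,0,0,0,0],[1,0,0,0,0],[1,0,0,0,0],[1,0,0,-0.05,0],[1,0,0,-0.12,0],[1,0,0,-0.19,0],[1,0,0,-0.26,0],[1,0,0,-0.28,0],[1,0,0,-0.28,0]]}}

```text
time_s: 18.2
tool_pos: [0.6315, 0.3021, 0.1968]
orientation: [-0.258, 0.966, -0.0, 0.003]
ft_force: [0.3, -0.5, -2.5]
width: 0.0344
finger_force: 59.7
```

```bash
python3 - <<'E'
from h import *
from plant import *
s=observe();print(s["tool_pos"],s["ft_force"],s["width"],s["finger_force"],s["q"].round(2));print(plan(s,(.627,-.251),.15,np.radians(70)))
E
```

```text
[0.63151196 0.30207165 0.19678973] [ 0.31110756 -0.45793427 -2.45236373] 0.03438267763995732 59.69017267227173 [ 0.26  0.41  0.38  1.54 -0.   -0.26]
([0.559, -0.955, 0.092], 0.554, 'q6end', -2)
```

Request:
{"api": "arm_command", "payload": {"rows": [[1,0.559,-0.955,0.04,0.55],[1,0.559,-0.955,0.04,0.55],[1,0.559,-0.955,0.04,0.55],[1,0.559,-0.955,0.04,0.55],[1,0.559,-0.955,0.04,0.55],[1,0.559,-0.955,0.04,0.55],[1,0.559,-0.955,0.04,0.55],[1,0.559,-0.955,0.04,0.55],[1,0.559,-0.955,0.04,0.55],[1,0.559,-0.955,0.04,0.55]]}}

```text
time_s: 19.03
tool_pos: [0.6249, -0.1165, 0.1748]
orientation: [0.171, 0.985, 0.0, -0.001]
ft_force: [0.8, 0.2, -0.5]
width: 0.0346
finger_force: 59.7
```

```bash
python3 - <<'E'
from h import *
from plant import *
s=observe();print(s["tool_pos"],s["width"],s["finger_force"],s["q"].round(2));print(plan(s,(.627,-.251),.11,np.radians(70)))
E
```

```text
[ 0.62486526 -0.11647858  0.17481017] 0.034643539137273804 59.72950637340546 [-0.39  0.21  0.11  1.47 -0.   -0.05]
([-0.095, -0.252, 0.129], 0.004, 'q6end', -2)
```

Request:
{"api": "arm_command", "payload": {"rows": [[1,-0.095,-0.252,0.03,0],[1,-0.095,-0.252,0.06,0],[1,-0.095,-0.252,0.1,0],[1,-0.095,-0.252,0.129,0],[1,-0.095,-0.252,0.129,0],[1,-0.095,-0.252,0.129,0],[1,-0.095,-0.252,0.129,0],[1,-0.095,-0.252,0.129,0],[1,-0.095,-0.252,0.129,0],[1,-0.095,-0.252,0.129,0]]}}

```text
time_s: 19.87
tool_pos: [0.6293, -0.2488, 0.1139]
orientation: [0.17, 0.985, -0.0, 0.001]
ft_force: [-0.4, 0.2, -0.6]
width: 0.0349
finger_force: 59.8
```

```bash
python3 - <<'E'
from h import *
s,im,K,E=shot("w11");print(s["tool_pos"],s["width"])
E
```

```text
[ 0.62925972 -0.24878136  0.11389358] 0.03488875176768721
```

View pics/w11.png

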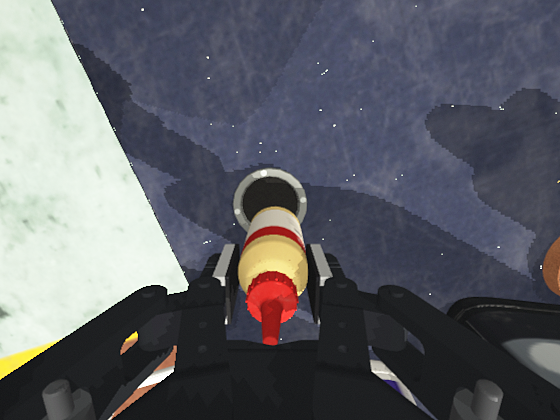

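```bash
python3 - <<'E'
from h import *
s,im=pickle.load(open("w11.pkl","rb"));K,E=im["camera_matrix"],wristE(s,im)
M=R.from_quat(s["orientation"]).as_matrix()
L=lambda uv,z:(M[:2,:2].T@(ray(K,E,uv,z)-s["tool_pos"][:2])).round(4)
print("nest near",L((270,168),.008),"l/r",L((233,204),.008),L((307,204),.008))
print("bottle base near",L((274,207),.0606),"sides",L((246,225),.065),L((304,225),.065))
E
```

```text
nest near [ 0.0328 -0.0026] l/r [ 0.0012 -0.035 ] [0.0012 0.0298]
bottle base near [0.0134 0.0006] sides [ 0.0017 -0.0186] [0.0018 0.0213]
```

Request:
{"api": "arm_command", "payload": {"rows": [[1,0.005,-0.001,0.03,0],[1,0.005,-0.001,0.06,0],[1,0.005,-0.001,0.07,0],[1,0.005,-0.001,0.076,0],[1,0.005,-0.001,0.076,0],[1,0.005,-0.001,0.076,0],[1,0.005,-0.001,0.076,0],[1,0.005,-0.001,0.076,0],[1,0.005,-0.001,0.076,0],[1,0.005,-0.001,0.076,0]]}}

```text
time_s: 20.75
tool_pos: [0.6262, -0.2492, 0.0751]
orientation: [0.171, 0.985, -0.0, 0.0]
ft_force: [-0.7, -0.6, -1.7]
width: 0.0348
finger_force: 59.9
```

```bash
python3 - <<'E'
from h import *
from plant import *
s=observe();print(s["tool_pos"],s["width"]);print(plan(s,(.6245,-.2503),.0568,np.radians(70)))
E
```

```text
[ 0.6261842  -0.24921154  0.07510008] 0.03480042360608738
([0.002, -0.003, 0.037], 0.004, 'q6end', -2)
```

Request:
{"api": "arm_command", "payload": {"rows": [[1,0.002,-0.003,0.01,0],[1,0.002,-0.003,0.02,0],[1,0.002,-0.003,0.03,0],[1,0.002,-0.003,0.035,0],[1,0.002,-0.003,0.038,0],[1,0.002,-0.003,0.038,0],[1,0.002,-0.003,0.038,0],[1,0.002,-0.003,0.038,0],[1,0.002,-0.003,0.038,0],[1,0.002,-0.003,0.038,0]]}}

```text
time_s: 21.58
tool_pos: [0.6247, -0.2501, 0.0567]
orientation: [0.17, 0.985, -0.0, 0.0]
ft_force: [-2.8, 3.0, 10.4]
width: 0.0349
finger_force: 61.0
```

```bash
python3 - <<'E'
from plant import *
import cv2
s=observe();print(s["tool_pos"],s["ft_force"])
sd=get_image("side")["frame"][110:210,270:430,::-1];cv2.imwrite("pics/s12.png",cv2.resize(sd,None,fx=4,fy=4,interpolation=cv2.INTER_CUBIC))
E
```

```text
[ 0.62465932 -0.25010127  0.05672802] [-2.75397117  2.99154612 10.43650328]
```

View pics/s12.png

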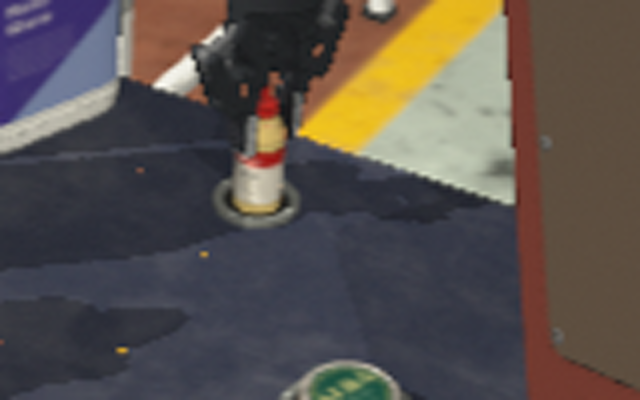

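The bottle stands in the pocket on the floor, with about 10 N of contact. I'll release it and rise.

Request:
{"api": "arm_command", "payload": {"rows": [[0.0,0,0,0,0],[-0.3,0,0,0,0],[-0.5,0,0,0,0],[-0.5,0,0,0,0],[-0.5,0,0,-0.03,0],[-0.5,0,0,-0.08,0],[-0.5,0,0,-0.15,0],[-0.5,0,0,-0.22,0],[-0.5,0,0,-0.25,0],[-0.5,0,0,-0.25,0]]}}

```text
time_s: 22.47
tool_pos: [0.6264, -0.2514, 0.186]
orientation: [0.171, 0.985, -0.001, 0.003]
ft_force: [-0.2, -0.4, 0.9]
width: 0.0638
finger_force: 0.0
```

```bash
python3 - <<'E'
from plant import *
import cv2
s=observe();print(s["tool_pos"],s["ft_force"],s["width"])
sd=get_image("side")["frame"][110:340,160:430,::-1];cv2.imwrite("pics/s13.png",cv2.resize(sd,None,fx=2.6,fy=2.6,interpolation=cv2.INTER_CUBIC))
E
```

```text
[ 0.62641903 -0.25135652  0.18602988] [-0.20528926 -0.42159513  0.88909551] 0.06383132155113994
```

View pics/s13.png

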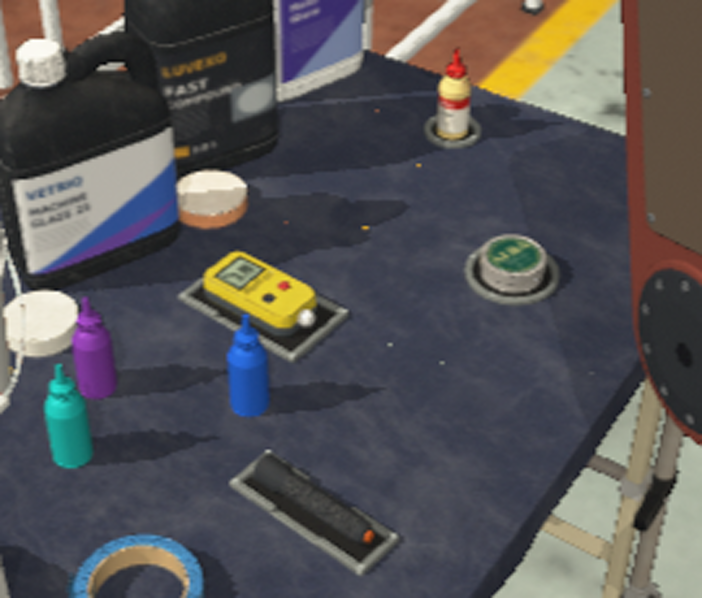

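All four parts sit in their holders and the bottle stands upright, so I'm handing in.

```bash
python3 -c "
from plant import *
print(close_job())"
```

```text
the job is handed in; nothing more can be done
None
```

The gauge, torch, wax tin and oil bottle were placed in that order, each in its matching holder. The last picture shows all four seated with the gripper clear and the tape and foam pad untouched, and the job was handed in at about 22.5 s.

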